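Set the stop slat of the strip-cutting jig

TASK

With the fingertips, gently push the wooden stop slat along the rails of the cutting jig towards the middle until it drops into the locating notch, then press lightly on the middle of its top with a fingertip to check that it is fully down, and leave it there. Do not lift or carry the slat, and leave the glass strip, oil bottle, tin and nugget where they are.

Things in the scene. Friction and masses are not known exactly. Their poses are not given: they have to be found in the camera images.
- jig: Fixed strip-cutting jig, z up. Plywood base 170 (x) x 360 (y) x 10 mm; origin at the centre of its underside, on the bench. Two aluminium rails along y: running surfaces 24 mm wide, centred at x = +-60 mm, tops 30 mm above the bench; outside each a guide lip (x = 74 to 80 mm) rises to 40 mm. Between the rails a clear gap 96 mm wide goes down to the base, open at both ends.
- notch (a point): Centre of the locating notch, midway between the rails, at the height of the notch floor (22 mm above the bench). Axes as the jig. The notch is cut in both rails: 66 mm long (33 mm to each side along y), 8 mm deep, with upright ends that stop the slat.
- slat: Loose wooden stop slat 144 (x) x 60 (y) x 16 mm, 0.2 to 0.4 kg, with a steel plate on each end; it lies flat across both rails, 2 mm play at each guide lip. Origin at the centre of its underside, z up, x along its length (across the rails). It starts 75 to 100 mm to the +y or -y side of the notch, underside 30 mm above the bench.
- slat_top (a point): Centre of the slat's top face, 16 mm above its underside: 46 mm above the bench on the rails, 38 mm when seated. The slat slides along the jig's y with a few newtons at most; with its middle over the notch it tips forward, then drops 8 mm. Seated, it has 3 mm play to each end of the notch.
- strip: Bystander: loose foil-edged strip of glass 60 x 19 x 4 mm, lying on the jig's base between the rails, on the other side of the notch from the slat. Origin at the centre of its underside.
- oil_bottle: Bystander: small loose bottle with a red cap, 35 mm across, 73 mm tall, standing on the bench beyond the jig. Origin at the centre of its underside.
- tin: Bystander: loose round grey metal tin, 52 mm across, 34 mm tall, on the bench on the robot's side of the jig. Origin at the centre of its underside.
- nugget: Bystander: loose flat glass nugget 20 x 22 x 9 mm, on the bench on the robot's side of the jig. Origin at the centre of its underside.
Things that resemble listed ones, but are neither listed nor needed, are in the scene too. There is more than one size of the slat; the job needs the largest.

How it is judged:
On the way:
1. the seated slat is pressed from above, near its middle, with at least 2 N (z of slat in the frame of jig below 0.0245 m and y of slat in the frame of jig between -0.006 and 0.006 m and x of slat in the frame of jig between -0.006 and 0.006 m and angle between slat's own z axis and vertical below 0.05 rad and angle between the x axis of slat and the x axis of jig, either way round below 0.06 rad and contact force between the fingers and slat above 2 N and y of the grasp point in the frame of jig between -0.028 and 0.028 m and x of the grasp point in the frame of jig between -0.05 and 0.05 m), for 0.1 s.
At the end, for the whole second after the job is handed in: The slat lies at rest in the notch: its underside less than 24.5 mm above the bench (2.5 mm over the notch floor), its centre within 6 mm of the notch's along and across, level within 0.05 rad and square to the rails within 0.06 rad (z of slat in the frame of jig below 0.0245 m and y of slat in the frame of jig between -0.006 and 0.006 m and x of slat in the frame of jig between -0.006 and 0.006 m and angle between slat's own z axis and vertical below 0.05 rad and angle between the x axis of slat and the x axis of jig, either way round below 0.06 rad and linear speed of slat below 0.01 m/s); the robot touches nothing.
It fails at once if the slat is lifted more than 12 mm off the rails (z of slat in the frame of jig above 0.042 m).
It fails at once if the slat is pushed or pressed with more than 45 N (contact force between the fingers and slat above 45 N).
It fails at once if the glass strip, oil bottle, tin or nugget is moved more than 15 mm (distance of any of strip, oil_bottle, tin, nugget from where it was at the start of the episode above 0.015 m).
It also fails if it takes over 45 s, if anything falls off the work surface, if the arm or the gripper's body presses on something with over 40 N, if the wrist force passes 120 N, or if a joint passes its speed limit or range.

ROBOT

A 7-joint arm with a two-finger parallel gripper is mounted at the origin on a cart in front of the work surface, level with it; the furniture and walls round the work are solid. World frame = base frame: x ahead of the robot, y to its left, z up, the work surface at z = 0. Lengths are in m, angles in rad, forces in N, time in s.
With the tool pointing down it reaches from about 0.425 to 0.95 m from the base axis. Payload 4.7 kg.
Tool frame: the origin (TCP) lies between the finger pads; the fingertips stand 11 mm ahead of it and the grasp point (between the pads) lies 8 mm behind it; z points along the fingers, y is the line along which they close (so a half turn about z gives the same grasp; the last joint's range is limited). The gripper opens to 87 mm and grips with 3 to 60 N. Pads are 19 mm wide; open, the fingers measure 117 mm over their backs; the gripper's body (75 mm by 190 mm) begins 51 mm behind the grasp point.
Start: joints at [1.247, 0.469, -0.049, 1.532, 0.024, 1.141, -0.082], TCP at [0.196, -0.646, 0.234] pointing down, gripper open.
Joint ranges: [-2.59, 2.59], [-0.33, 1.99], [-1.39, 1.29], [0.1, 2.45], [-1.04, 4.18], [0.21, 1.99], [-2.66, 2.66]. Speed limits (rad/s): [2.57, 2.57, 3.14, 3.14, 3.14, 3.14, 3.14].

INTERFACE

Orientations are given as a rotation vector (axis times angle).
In Python, from station import telemetry, optics, r gives the robot as it stands.
- The arm moves only by the shell command python3 -m inch 'ROWS' [FORCE]. ROWS is JSON, a list of rows, each a list of 5 numbers: the shift along the tool's x, y, z in units of 0.03 m (1.0 is 0.03 m), then the turn about the tool's z in units of pi/2 rad (1.0 is pi/2 rad), then the opening, from -1 (shut) to 1 (fully open), so that 0 is half open. In form: [[dx, dy, dz, yaw, hand], ...]. A call has 1 to 12 rows; each row shifts and turns the commanded pose from where the row before left it, along the tool's axes as they then stand; what a row does not reach is not made up. A row lasts 1/10 s, in which the tool goes at most 50 mm and 8.59 degrees, less where a joint would pass 70% of its speed; a pose out of reach is approached as far as the arm can. A call with a number of a shift or a turn outside -1 to 1 is refused whole. A call with a gripper value outside its range is refused whole. The fingers move at their own pace and stop on an object; FORCE is the grip in N (left out, the last holds). Time passes only in rows, so rows that do not move let the fingers close. It gives the time, the measured TCP pose, the force, the opening and the grip force at its end, in the units of the state.
- telemetry.sense(): the state, without advancing time (a new reading comes with each control period).
- optics.grab_frame(name): name is "scene" or "top"; returns a dict with "image" (420x560x3 uint8, red, green, blue), "range_z" (420x560 float32, m along the optical axis (not along the pixel's ray), 0 where there is no reading), "intrinsics" (3x3 intrinsics, pixels), "distortion" ([k1, k2, p1, p2, k3] as OpenCV has them; the pictures are not rectified), "position" and "orientation" of the camera in the world. Camera axes: x right, y up, looking along -z (the intrinsics and any distortion apply to the point x, -y, -z); pixel columns grow to the right and rows downward; lengths in m; the calibration is good to about 2 mm. A picture is of the moment at which its call begins.
- r.close_job(): hands the job in; it is judged then, once.
The state is a dict: "clock": time; "q": joint angles; "joint_vel": joint speeds; "joint_torque": joint torques, N m; "tcp_pos": TCP position; "tool_rot": TCP orientation; "force": force on the tool from outside, world axes, zero at the start; "moment": the same for the moment, N m; "gripper_width": finger opening in m; "gripper_force": force on a finger pad.
Only numpy, scipy, OpenCV 4.12 (cv2) and the standard library are available. Lean on these libraries where they do the work, as an engineer would, in place of code of your own. Each camera call takes 0.05 s, during which the arm holds its last target. There are 200 camera calls.

## Working session

There is one attempt and no reset: what is moved stays moved. The work goes in short steps, Python scripts to look and compute and a shell command to move; the robot and the scene stay as the last step left them, time stands still between calls to the robot, and variables do not carry over. Pictures are saved under pics/ and viewed, at most 10 in all, crops included, and the job is handed in when it is done.

```bash
mkdir -p pics; ls; cat > h.py <<'E'
import numpy as np,cv2
from scipy.spatial.transform import Rotation as R
from station import telemetry, optics, r
def grab(n,save=None):
    f=optics.grab_frame(n)
    if save: cv2.imwrite(f'pics/{save}.png',f['image'][:,:,::-1])
    return f
def rot(f):
    o=np.array(f['orientation'],float)
    return R.from_rotvec(o).as_matrix() if o.shape==(3,) else o
def cast(f,uv,z):
    uv=np.array(uv,float).reshape(-1,1,2)
    p=cv2.undistortPoints(uv,np.array(f['intrinsics']),np.array(f['distortion'])).reshape(-1,2)
    d=np.c_[p[:,0],-p[:,1],-np.ones(len(p))]@rot(f).T
    o=np.array(f['position']); return o+d*((z-o[2])/d[:,2])[:,None]
def cloud(f):
    h,w=f['range_z'].shape; v,u=np.mgrid[:h,:w]
    p=cv2.undistortPoints(np.stack([u,v],-1).reshape(-1,1,2).astype(float),np.array(f['intrinsics']),np.array(f['distortion'])).reshape(-1,2)
    d=np.c_[p[:,0],-p[:,1],-np.ones(len(p))]*f['range_z'].reshape(-1,1)
    return (d@rot(f).T+np.array(f['position'])).reshape(h,w,3)
E
python3 - <<'E'
from h import *
for n in('scene','top'):
    f=grab(n,n+'0'); print(n,f['position'],f['orientation'])
print(telemetry.sense())
E
```

```text
pics
scene [-0.11390536 -0.49120225  0.45052607] [ 0.9875012  -0.61602764 -0.94613628]
top [ 0.38868385 -0.14390533  0.96644188] [ 0.13833922 -0.1375652  -1.54492973]
{'clock': 0.1, 'q': array([ 1.24711822,  0.469399  , -0.04859752,  1.53356269,  0.02408918,
        1.14098067, -0.08230944]), 'joint_vel': array([ 1.95684279e-03, -5.09992833e-04,  1.27869235e-03, -2.67591223e-03,
        6.33328857e-04,  1.02433185e-03, -1.43986612e-05]), 'joint_torque': array([ 7.99057252e-04, -5.09166706e+01, -8.11433396e-02, -2.36830258e+01,
       -6.14414527e-02,  3.44501808e-02,  6.11324026e-05]), 'tcp_pos': array([ 0.19597633, -0.64539134,  0.23258358]), 'tool_rot': array([-3.10580831e+00, -4.61133077e-01,  4.82756548e-04]), 'force': array([-0.33547012, -0.14170407, -0.058975  ]), 'moment': array([-0.02284812, -0.0112556 , -0.01400205]), 'gripper_force': 0.0, 'gripper_width': 0.08720261506941442}
```

View pics/scene0.png

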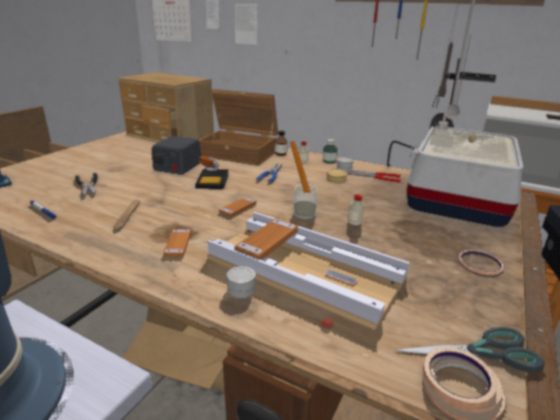

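View pics/top0.png

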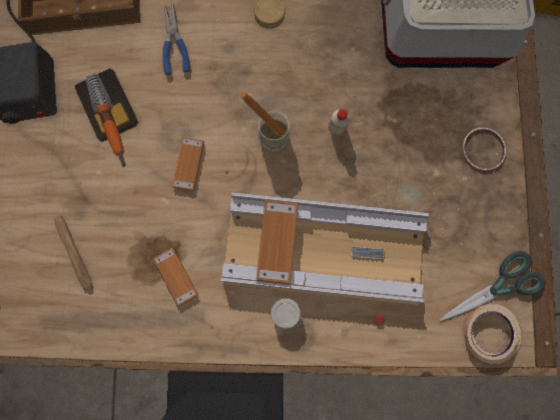

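The slat lies at top-image (278,242), left of the notch at about (325,248). The strip is at (367,254), tin (285,314), nugget (378,320) and bottle (340,122). Image right is about world -y.

```bash
python3 - <<'E'
from h import *
f=grab('top'); P=cloud(f); z=P[...,2]
im=f['image']; hsv=cv2.cvtColor(im,cv2.COLOR_RGB2HSV)
# slat wood mask
m=((hsv[...,0]<14)&(hsv[...,1]>130)&(hsv[...,2]>90)).astype(np.uint8); 
m=cv2.morphologyEx(m,cv2.MORPH_OPEN,np.ones((3,3)))
for c in cv2.findContours(m,cv2.RETR_EXTERNAL,cv2.CHAIN_APPROX_NONE)[0]:
    if cv2.contourArea(c)<300: continue
    W=cast(f,c.reshape(-1,2),.046)[:,:2]
    mm=np.zeros_like(m);cv2.drawContours(mm,[c],-1,1,-1)
    print(cv2.boundingRect(c),cv2.minAreaRect(W.astype(np.float32)*1000),np.median(z[mm>0]))
# aluminium: bluish-white, low saturation bright
roi=np.zeros_like(m); roi[185:312,212:440]=1
a=((hsv[...,1]<60)&(hsv[...,2]>130)&(z>.015)).astype(np.uint8)*roi
a=cv2.morphologyEx(a,cv2.MORPH_OPEN,np.ones((3,3)))
for c in cv2.findContours(a,cv2.RETR_EXTERNAL,cv2.CHAIN_APPROX_NONE)[0]:
    if cv2.contourArea(c)<200: continue
    print('al',cv2.boundingRect(c),cv2.boxPoints(cv2.minAreaRect(c)).round(1).tolist())
# cloud at height
s=(roi>0)&(z>.02)&(z<.055); print('z hist',np.histogram(z[s],np.arange(.02,.056,.003)))
for lo,hi in((.042,.05),(.025,.05)):
    k=(roi>0)&(z>lo)&(z<hi); k=cv2.morphologyEx(k.astype(np.uint8),cv2.MORPH_OPEN,np.ones((3,3)))>0
    print(lo,k.sum(),cv2.minAreaRect((P[k][:,:2]*1000).astype(np.float32)))
big=cv2.resize(im[180:330,210:440],None,fx=3.4,fy=3.4,interpolation=cv2.INTER_CUBIC); cv2.imwrite('pics/crop1.png',big[:,:,::-1])
E
```

```text
(156, 255, 37, 43) ((428.92156982421875, 30.67652130126953), (68.36196899414062, 40.59033203125), 30.506330490112305) 0.011030149460690697
(258, 211, 38, 61) ((494.6510009765625, -148.35916137695312), (58.81770706176758, 103.17896270751953), 85.42964172363281) 0.046086178959115764
(175, 145, 27, 38) ((633.3135986328125, 17.028392791748047), (38.95901107788086, 66.64620971679688), 81.40580749511719) 0.011168330572588703
(103, 119, 20, 34) ((683.79296875, 159.46641540527344), (70.13152313232422, 23.312952041625977), 22.408239364624023) 0.1098626654909588
al (272, 299, 28, 13) [[272.0, 299.0], [299.0, 299.0], [299.0, 311.0], [272.0, 311.0]]
al (292, 271, 132, 31) [[291.79998779296875, 288.0], [293.70001220703125, 270.5], [424.79998779296875, 284.70001220703125], [422.8999938964844, 302.1000061035156]]
al (222, 264, 35, 16) [[221.8000030517578, 276.0], [223.1999969482422, 262.79998779296875], [257.29998779296875, 266.5], [255.89999389648438, 279.6000061035156]]
al (346, 215, 80, 16) [[345.5, 222.0], [346.3999938964844, 214.39999389648438], [425.79998779296875, 223.39999389648438], [424.8999938964844, 231.10000610351562]]
al (231, 201, 33, 13) [[230.0, 209.89999389648438], [231.0, 200.8000030517578], [263.8999938964844, 204.3000030517578], [263.0, 213.39999389648438]]
z hist (array([ 653,  442,  928, 2198,  718,  279,  833,  621, 1576,  864,   47,
          0]), array([0.02 , 0.023, 0.026, 0.029, 0.032, 0.035, 0.038, 0.041, 0.044,
       0.047, 0.05 , 0.053, 0.056]))
0.042 2610 ((494.8024597167969, -147.26617431640625), (59.99186706542969, 144.0221710205078), 85.35095977783203)
0.025 7959 ((466.2613525390625, -234.2522735595703), (359.2247314453125, 203.33056640625), 85.24903106689453)
```

View pics/crop1.png

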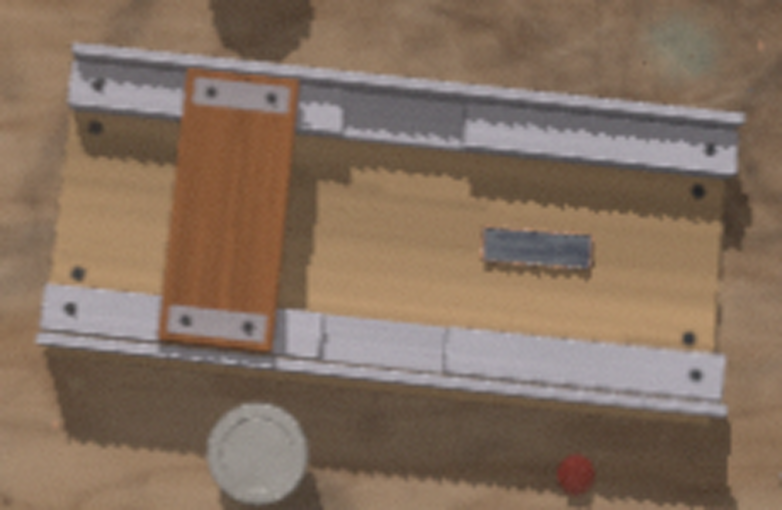

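The crop shows the slat at crop (230,207). The notch edges are at crop (342..465, ~110) on the far rail and (323..446, ~345) on the near rail. The lip corners are at (73,45), (744,115), (726,412) and (38,342).

```bash
python3 - <<'E'
from h import *
f=grab('top'); px=lambda L:np.array(L)/3.4+[210,180]-.35
c=cast(f,px([(73,45),(744,115),(726,412),(38,342)]),.04)[:,:2]; print('corners',c.round(4).tolist(),'sides',[np.linalg.norm(c[i]-c[(i+1)%4]).round(4) for i in range(4)],'centre',c.mean(0).round(4))
n=cast(f,px([(342,90),(465,103),(446,345),(323,330)]),.03)[:,:2]; print('notch',n.round(4).tolist(),n.mean(0).round(4),np.linalg.norm(n[0]-n[1]))
P=cloud(f);z=P[...,2]; roi=np.zeros(z.shape,np.uint8); roi[185:312,212:440]=1
k=((roi>0)&(z>.042)&(z<.051)).astype(np.uint8);k=cv2.morphologyEx(k,cv2.MORPH_OPEN,np.ones((3,3)))>0
S=np.array(cv2.minAreaRect((P[k][:,:2]).astype(np.float32))[0])
e=(c[0]+c[3]-c[1]-c[2]);e/=np.linalg.norm(e); x=np.array([e[1],-e[0]])
print('jig y',e,'x',x,'yaw',np.arctan2(x[1],x[0]))
for o in(c.mean(0),n.mean(0)): print('slat in jig',(S-o)@x,(S-o)@e)
s=telemetry.sense();M=R.from_rotvec(s['tool_rot']).as_matrix();print(s['tcp_pos'],M.round(3).tolist())
E
```

```text
corners [[0.5808, -0.0635], [0.5507, -0.4214], [0.3944, -0.4078], [0.4235, -0.0508]] sides [np.float64(0.3592), np.float64(0.1569), np.float64(0.3582), np.float64(0.1578)] centre [ 0.4874 -0.2359]
notch [[0.5614, -0.2076], [0.5558, -0.2736], [0.4269, -0.2634], [0.4334, -0.1989]] [ 0.4944 -0.2359] 0.06625801844710923
jig y [0.08259274 0.99658338] x [ 0.99658338 -0.08259274] yaw -0.08268693123227042
slat in jig 0.00010413010313575216 0.08894043588128432
slat in jig -0.006868915666157238 0.08833456969526395
[ 0.19602882 -0.64556617  0.23288885] [[0.957, 0.291, -0.0], [0.291, -0.957, 0.001], [-0.0, -0.001, -1.0]]
```

```bash
python3 -m inch '[[0,0,0,-0.095,0.15],[0,0,0,-0.095,0.15],[0,0,0,-0.095,0.15],[0,0,0,-0.095,0.15],[0,0,0,-0.095,0.15],[0,0,0,-0.095,0.15],[0,0,0,-0.095,0.15],[0,0,0,-0.095,0.15],[0,0,0,0,0.15]]'
cat >> h.py <<'E'
C=np.array([.4874,-.2359]);ey=np.array([.0826,.9966]);ex=np.array([.9966,-.0826])
def st():
    s=telemetry.sense();M=R.from_rotvec(s['tool_rot']).as_matrix();p=s['tcp_pos'];d=p[:2]-C
    print('t',s['clock'],'jig x,y,z',(d@ex).round(4),(d@ey).round(4),p[2].round(4),'toolx err deg',np.degrees(np.arctan2(M[:2,0]@ex,M[:2,0]@ey)).round(2),'F',s['force'].round(2),'w',s['gripper_width'],'tilt',M[2].round(3))
E
python3 -c "
from h import *
st()"
```

```text
clock: 1.1
tcp_pos: [0.1959, -0.6458, 0.2332]
tool_rot: [-2.311, -2.128, -0.001]
force: [-0.1, -0.2, -0.0]
gripper_width: 0.0501
gripper_force: 0.0
t 1.1 jig x,y,z -0.2566 -0.4326 0.2332 toolx err deg -0.0 F [-0.15 -0.18 -0.01] w 0.050055516168135375 tilt [ 0.001  0.    -1.   ]
```

```bash
python3 -m inch '[[0.97,0.43,0,0,0.15],[0.97,0.43,0,0,0.15],[0.97,0.43,0,0,0.15],[0.97,0.43,0,0,0.15],[0.97,0.43,0,0,0.15],[0.97,0.43,0,0,0.15],[0.97,0.43,0,0,0.15],[0.97,0.43,0,0,0.15],[0.97,0.43,0,0,0.15],[0.97,0.43,0,0,0.15]]' >/dev/null
python3 -m inch '[[0.97,0.43,0,0,0.15],[0.97,0.43,0,0,0.15],[0.97,0.43,0,0,0.15],[0.97,0.43,0,0,0.15],[0.97,0.43,0,0,0.15],[0.97,0.43,0,0,0.15],[0.97,0.43,0,0,0.15],[0.97,0.43,0,0,0.15],[0.97,0.43,0,0,0.15],[0.97,0.43,0,0,0.15],[0,0,0,0,0.15]]' >/dev/null
python3 -c "
from h import *
st()"
```

```text
t 3.2 jig x,y,z 0.0026 0.1545 0.234 toolx err deg -0.26 F [-0.57  0.17  0.48] w 0.05016726453811434 tilt [ 0.003  0.002 -1.   ]
```

```bash
python3 -m inch '[[0,-0.08,0.8,0,0.15],[0,0,0.8,0,0.15],[0,0,0.8,0,0.15],[0,0,0.8,0,0.15],[0,0,0.8,0,0.15],[0,0,0.8,0,0.15],[0,0,0.7,0,0.15],[0,0,0.4,0,0.15],[0,0,0.35,0,0.15],[0,0,0,0,0.15],[0,0,0,0,0.15]]' >/dev/null
python3 -c "
from h import *
st();grab('scene','scene1')"
```

```text
t 4.3 jig x,y,z -0.0006 0.1494 0.0465 toolx err deg 0.0 F [ 1.   -0.45  0.81] w 0.05033995954667605 tilt [-0.     0.001 -1.   ]
```

View pics/scene1.png

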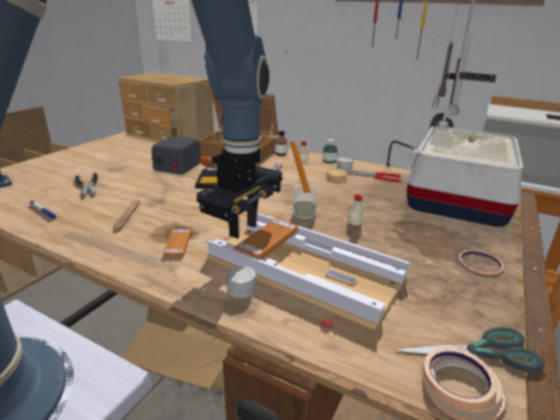

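The fingers are at (245,222), just behind the slat at (268,240) and clear of it. I'll push now.

```bash
python3 -m inch '[[-0.15,0,0,0,0.15],[-0.15,0,0,0,0.15],[-0.15,0,0,0,0.15],[-0.15,0,0,0,0.15],[-0.15,0,0,0,0.15],[-0.15,0,0,0,0.15],[-0.15,0,0,0,0.15],[-0.15,0,0,0,0.15],[-0.15,0,0,0,0.15],[-0.15,0,0,0,0.15],[-0.15,0,0,0,0.15],[0,0,0,0,0.15]]'
python3 -c "
from h import *
st()"
python3 -m inch '[[-0.12,0,0,0,0.15],[-0.12,0,0,0,0.15],[-0.12,0,0,0,0.15],[-0.12,0,0,0,0.15],[-0.12,0,0,0,0.15],[-0.12,0,0,0,0.15],[-0.12,0,0,0,0.15],[-0.12,0,0,0,0.15],[-0.12,0,0,0,0.15],[-0.12,0,0,0,0.15],[0,0,0,0,0.15]]'
cat >> h.py <<'E'
def slat(f):
    P=cloud(f);hsv=cv2.cvtColor(f['image'],cv2.COLOR_RGB2HSV)
    m=((hsv[...,0]<14)&(hsv[...,1]>130)&(hsv[...,2]>80)).astype(np.uint8);m[:205]=0;m[290:]=0;m[:,:225]=0
    m=cv2.morphologyEx(m,cv2.MORPH_OPEN,np.ones((3,3)))
    c=max(cv2.findContours(m,cv2.RETR_EXTERNAL,cv2.CHAIN_APPROX_NONE)[0],key=cv2.contourArea)
    mm=np.zeros_like(m);cv2.drawContours(mm,[c],-1,1,-1);mm=cv2.erode(mm,np.ones((3,3)))>0
    q=P[mm];q=q[abs(q[:,2]-np.median(q[:,2]))<.015];A=np.c_[q[:,:2]-C,np.ones(len(q))];A[:,:2]=np.c_[A[:,:2]@ex,A[:,:2]@ey]
    k=np.linalg.lstsq(A,q[:,2],rcond=None)[0]
    W=cast(f,c.reshape(-1,2),np.median(q[:,2]))[:,:2]-C;W=np.c_[W@ex,W@ey]
    print('slat plane slopes',k.round(3),'z med',np.median(q[:,2]).round(4),'rect jig',cv2.minAreaRect((W*1000).astype(np.float32)))
E
python3 -c "
from h import *
st();slat(grab('top','top2'))"
```

```text
clock: 5.55
tcp_pos: [0.4945, -0.1373, 0.046]
tool_rot: [2.312, 2.127, -0.001]
force: [-0.0, -0.1, 1.0]
gripper_width: 0.0499
gripper_force: 0.0
t 5.55 jig x,y,z -0.0011 0.0988 0.046 toolx err deg 0.04 F [-0.01 -0.12  0.96] w 0.049938333476812896 tilt [-0.001 -0.    -1.   ]
clock: 6.65
tcp_pos: [0.4916, -0.1731, 0.0461]
tool_rot: [2.311, 2.127, -0.001]
force: [0.1, 0.3, 0.2]
gripper_width: 0.05
gripper_force: 0.1
t 6.65 jig x,y,z -0.001 0.0629 0.0461 toolx err deg 0.03 F [0.11 0.26 0.18] w 0.05001168526478364 tilt [-0.001  0.    -1.   ]Traceback (most recent call last):
  File "<string>", line 3, in <module>
    st();slat(grab('top','top2'))
         ~~~~^^^^^^^^^^^^^^^^^^^^
  File "h.py", line 29, in slat
    c=max(cv2.findContours(m,cv2.RETR_EXTERNAL,cv2.CHAIN_APPROX_NONE)[0],key=cv2.contourArea)
ValueError: max() iterable argument is empty
```

```bash
python3 -c "
from h import *
a=cv2.imread('pics/top2.png')[150:340,180:440];grab('scene','s2');b=cv2.imread('pics/s2.png')[170:330,190:420]
cv2.imwrite('pics/both2.png',np.hstack([cv2.resize(a,(400,292)),cv2.resize(b,(400,292))]))"
```

```text
(no output)
```

View pics/both2.png

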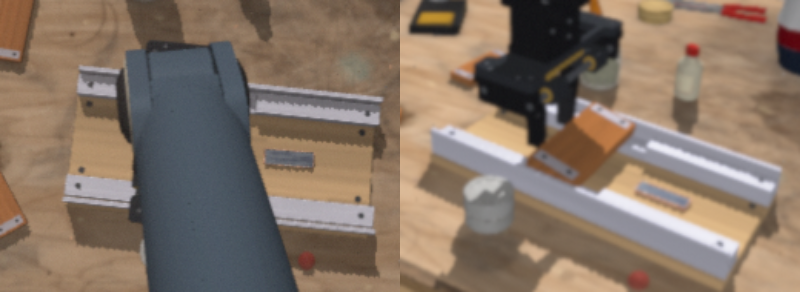

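The arm blocks the top view. In the scene crop at (580,143) the slat has tipped forward into the notch, square to the rails. I'll push on.

```bash
python3 -m inch '[[-0.1,0,0,0,0.15],[-0.1,0,0,0,0.15],[-0.1,0,0,0,0.15],[-0.1,0,0,0,0.15],[-0.1,0,0,0,0.15],[-0.1,0,0,0,0.15],[-0.05,0,0,0,0.15],[-0.05,0,0,0,0.15],[0,0,0,0,0.15],[0,0,0,0,0.15]]'
python3 -c "
from h import *
st();grab('scene','s3');b=cv2.imread('pics/s3.png')[170:330,190:420]
cv2.imwrite('pics/c3.png',cv2.resize(b,(690,480)))"
```

```text
clock: 7.75
tcp_pos: [0.49, -0.1932, 0.0461]
tool_rot: [2.311, 2.128, -0.0]
force: [-0.2, -0.5, -0.1]
gripper_width: 0.0499
gripper_force: 0.0
t 7.75 jig x,y,z -0.001 0.0428 0.0461 toolx err deg -0.03 F [-0.18 -0.46 -0.07] w 0.04985253025895318 tilt [-0.  0. -1.]
```

View pics/c3.png

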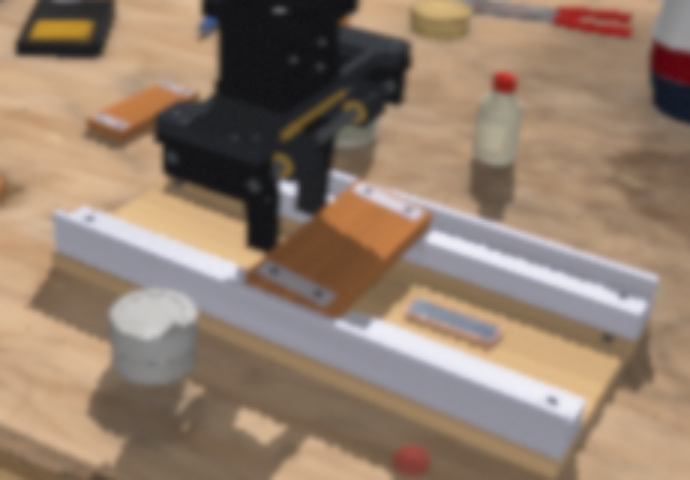

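The slat nearly fills the notch, with its front corner at (335,312) and the notch end at about (365,322). I'll measure its height and tilt from the scene depth.

```bash
cat >> h.py <<'E'
def slat2():
    f=grab('scene');P=cloud(f);hsv=cv2.cvtColor(f['image'],cv2.COLOR_RGB2HSV)
    J=np.dstack([(P[...,:2]-C)@ex,(P[...,:2]-C)@ey,P[...,2]])
    box=(abs(J[...,0])<.07)&(abs(J[...,1])<.13)&(J[...,2]>.031)&(J[...,2]<.06)
    m=((hsv[...,0]<14)&(hsv[...,1]>110)&box).astype(np.uint8)
    m=cv2.morphologyEx(m,cv2.MORPH_OPEN,np.ones((3,3)))>0
    q=J[m]
    for _ in range(3):
        A=np.c_[q[:,:2],np.ones(len(q))];k=np.linalg.lstsq(A,q[:,2],rcond=None)[0];q=q[abs(A@k-q[:,2])<.003]
    print('n',len(q),'slope x,y,z0',k.round(4),'y 1/99%',np.percentile(q[:,1],[0.5,2,98,99.5]).round(4),'x',np.percentile(q[:,0],[1,99]).round(4),'zmed',np.median(q[:,2]).round(4))
E
python3 -c "
from h import *
slat2()"
```

```text
n 940 slope x,y,z0 [-0.0004  0.1409  0.0416] y 1/99% [-0.0304 -0.0298  0.026   0.0279] x [-0.0572  0.0493] zmed 0.0411
```

```bash
python3 -m inch '[[-0.05,0,0,0,0.15],[-0.05,0,0,0,0.15],[0,0,0,0,0.15],[0,0,0,0,0.15],[0,0,0,0,0.15]]'
python3 -c "
from h import *
st();slat2()"
```

```text
clock: 8.35
tcp_pos: [0.4897, -0.196, 0.0461]
tool_rot: [2.311, 2.128, 0.0]
force: [1.0, 0.7, 0.6]
gripper_width: 0.0501
gripper_force: 0.4
t 8.35 jig x,y,z -0.001 0.04 0.0461 toolx err deg -0.03 F [0.99 0.73 0.55] w 0.05012048769710316 tilt [-0.  0. -1.]
n 864 slope x,y,z0 [-0.0002  0.0073  0.0377] y 1/99% [-0.0327 -0.0321  0.0235  0.0256] x [-0.0584  0.0504] zmed 0.0377
```

Seated: slope 0.007 and top at 37.7 mm. I'll back off, rise, close the fingers and move over the middle.

```bash
python3 -m inch '[[0.3,0,0,0,0.15],[0.3,0,0,0,0.15],[0,0,-0.7,0,0.15],[0,0,-0.7,0,-1],[-0.5,0,0,0,-1],[-0.5,0,0,0,-1],[-0.5,0,0,0,-1],[-0.43,0,0,0,-1],[0,0,0,0,-1],[0,0,0,0,-1]]' 5
python3 -c "
from h import *
st();slat2()"
```

```text
clock: 9.4
tcp_pos: [0.486, -0.2359, 0.0875]
tool_rot: [-2.311, -2.126, -0.0]
force: [-0.3, 0.1, 0.3]
gripper_width: 0.0041
gripper_force: 0.0
t 9.4 jig x,y,z -0.0013 -0.0001 0.0875 toolx err deg 0.03 F [-0.34  0.13  0.32] w 0.0040842943983680205 tilt [ 0.001 -0.001 -1.   ]
n 873 slope x,y,z0 [0.0003 0.0061 0.0377] y 1/99% [-0.0326 -0.032   0.0244  0.026 ] x [-0.0576  0.0511] zmed 0.0377
```

```bash
python3 -m inch '[[0,0,0.4,0,-1],[0,0,0.4,0,-1],[0,0,0.4,0,-1],[0,0,0,0,-1],[0,0,0.03,0,-1],[0,0,0.03,0,-1],[0,0,0,0,-1],[0,0,0,0,-1]]'
```

```text
clock: 10.25
tcp_pos: [0.4864, -0.2358, 0.0503]
tool_rot: [2.311, 2.128, 0.0]
force: [-0.4, -0.6, 0.5]
gripper_width: 0.0006
gripper_force: 0.0
```

```bash
python3 -m inch '[[0,0,0.03,0,-1],[0,0,0.03,0,-1],[0,0,0,0,-1],[0,0,0,0,-1]]'
```

```text
clock: 10.65
tcp_pos: [0.4865, -0.2359, 0.0494]
tool_rot: [2.31, 2.128, -0.001]
force: [-1.1, 0.9, 7.3]
gripper_width: 0.0003
gripper_force: 3.7
```

```bash
python3 -m inch '[[0,0,0,0,-1],[0,0,0,0,-1],[0,0,0,0,-1]]'; python3 -m inch '[[0,0,-0.2,0,-1],[0,0,-0.8,0,-1],[0,0,-1,0,-1],[0,0,-1,0,-1],[0,0,-1,0,-1],[0,0,0,0,-1],[0,0,0,0,-1],[0,0,0,0,-1]]'
python3 -c "
from h import *
st();slat2();grab('scene','s4')"
```

```text
clock: 10.95
tcp_pos: [0.4865, -0.2359, 0.0494]
tool_rot: [2.31, 2.128, -0.001]
force: [-2.4, 0.0, 7.8]
gripper_width: 0.0006
gripper_force: 3.6
clock: 11.75
tcp_pos: [0.4855, -0.2356, 0.1675]
tool_rot: [-2.31, -2.127, 0.001]
force: [-0.2, 1.0, 0.1]
gripper_width: 0.0004
gripper_force: 0.0
t 11.75 jig x,y,z -0.0019 0.0001 0.1675 toolx err deg -0.02 F [-0.2   0.99  0.14] w 0.0004322158985612444 tilt [ 0.    -0.002 -1.   ]
n 880 slope x,y,z0 [-0.0004  0.0073  0.0377] y 1/99% [-0.0325 -0.032   0.024   0.0251] x [-0.0571  0.0516] zmed 0.0378
```

View pics/s4.png

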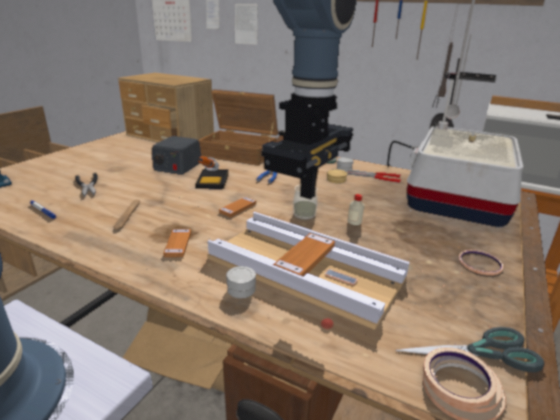

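The slat is flat in the notch at (305,252). The strip, tin, nugget and bottle look unmoved, and the gripper is clear.

```bash
python3 -c "
from station import r
print(r.close_job())"
```

```text
the job is handed in; nothing more can be done
None
```

The slat is seated level in the notch (top measured at 37.8 mm), was pressed at its middle with about 7.5 N, and the job is handed in; the strip, bottle, tin and nugget look unmoved, and no verdict was returned.

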